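# Close and tuck the bottle basket's lid

### The job

Close the wire basket of milk bottles by pushing with the fingertips: push its sprung lid over until it lies flat, and while pressing it down gently push it fully home so that its front edge is tucked beneath the retaining lip. Then let go, leaving the lid held shut by the lip. Nothing is to be picked up: leave the bottles and the things around the basket standing where they are.

Things in the scene. Friction and masses are not known exactly. Their poses are not given: they have to be found in the camera images.
- basket: open-topped stainless wire basket fixed on the table: 140 mm along its own x, 200 mm along its own y, wire rim at 102 mm. Origin at the centre of its underside. The lid's hinge runs along y over the -x side of the rim; the retaining lip stands at the middle of the +x side: the lid folds over and tucks towards own +x
- lid (a joint): angle of the hinged wire lid (180 mm wide), rad: 0 = flat on the basket (rigid stop), 1.57 = upright, more = leaning back away from it; starts at 1.5 to 2.1. A light spring pushes it open: about 2 N down on the plate by the rib holds it flat; let go untucked it springs up
- runner (a joint): how far the lid with its hinge has slid along the basket's +x, m: 0 = drawn back (start), 0.024 = fully home (stop). About 4 N of friction; stays where left. At 0 the flat tongue lies just short of the lip's mouth; home, it reaches 17 mm beneath the lip. If slid forward too early the tongue lands on top of the lip, and the lid must be pushed back first
- lid_hinge (a point): point on the lid's hinge axis, at its middle, 106 mm above the table
- lid_plate (a point): point on the outer (upper when closed) face of the lid's metal finger plate, mid-width, 85 mm from the hinge axis; z = outward normal, x = from hinge to tongue. The plate is 90 mm wide, 38 to 98 mm from the hinge, its top 3.5 mm above the hinge axis when flat; it ends in an upstanding rib, 90 mm long, 11 mm above the plate, 12 mm beyond this point, to push against
- lid_tip (a point): middle of the free edge of the tongue to be tucked, 125 mm from the hinge axis; the tongue is flat sheet 56 mm wide, 3 mm thick, and begins at the rib
- lip_mouth (a point): middle of the near underside edge of the retaining lip: a fixed steel strip 70 mm wide (along the basket's y), 3 mm thick, underside 111.5 mm above the table, running 28 mm on along the basket's +x; x axis as the basket's. A short turned-up mouth before it rises to 118 mm. The tongue goes under with 4 mm to spare
- milk0: filled milk bottle with a green cap, 42 mm across, 85 mm tall, standing loose in the basket under the lid (does not reach it); origin at the centre of its underside. To be left alone
- milk1: filled milk bottle with a green cap, 42 mm across, 85 mm tall, standing loose in the basket under the lid (does not reach it); origin at the centre of its underside. To be left alone
- milk2: filled milk bottle with a green cap, 42 mm across, 85 mm tall, standing loose in the basket under the lid (does not reach it); origin at the centre of its underside. To be left alone
- milk3: filled milk bottle with a green cap, 42 mm across, 85 mm tall, standing loose in the basket under the lid (does not reach it); origin at the centre of its underside. To be left alone
- milk_out: the same bottle, standing on the table at the right front; leave alone
- jar: empty glass cup, 52 mm across, 80 mm tall, on the table at the right; origin centre of underside; leave alone
- glovebox: blue glove carton 120 x 230 x 75 mm lying on the table, at the left; origin centre of underside; leave alone
- soap: white bottle, 60 mm across, 160 mm tall, on the table at the left; origin centre of underside; leave alone

How it is judged:
On the way:
1. the lid is folded down flat before it is slid under the lip (value of joint lid below 0.12 rad and value of joint runner below 0.01 m).
At the end, for the whole second after the job is handed in: With the robot clear, the lid stays at rest within 0.06 rad of flat, slid at least 17 of its 24 mm home, its edge at least 8 mm in beneath the retaining lip (value of joint lid below 0.06 rad and value of joint runner above 0.017 m and z of lid_tip in the frame of lip_mouth below 0 m and x of lid_tip in the frame of lip_mouth above 0.008 m and velocity of joint lid below 0.05 rad/s); the robot touches nothing.
It fails at once if a bottle or other bystander is lifted, carried, knocked over or pushed more than 20 mm from its place (distance of any of milk0, milk1, milk2, milk3, milk_out, jar, glovebox, soap from where it was at the start of the episode above 0.02 m or angle between any of milk0, milk1, milk2, milk3, milk_out, jar, glovebox, soap's own z axis and vertical above 0.35 rad).
It fails at once if the fingers press on the basket or its lid with more than 40 N (contact force between the fingers and basket above 40 N).
It also fails if it takes over 48 s, if anything falls off the work surface, if the arm or the gripper's body presses on something with over 40 N, if the wrist force passes 120 N, or if a joint passes its speed limit or range.

### The arm

A 6-joint arm with a two-finger parallel gripper is mounted at the origin on the work surface. World frame = base frame: x ahead of the robot, y to its left, z up, the work surface at z = 0. Lengths are in m, angles in rad, forces in N, time in s.
With the tool pointing down it reaches from about 0.4 to 0.825 m from the base axis. Payload 7 kg.
Tool frame: the origin (TCP) lies midway between the tips of the shut fingers; the grasp point (between the pads) lies 19 mm behind it; z points along the fingers, x is the direction in which the jaws open and shut, and the axes are right-handed (so a half turn about z gives the same grasp; the last joint's range is limited). The gripper opens to 88 mm and grips with 3 to 60 N. Pads are 19 mm wide; open, the fingers measure 130 mm over their backs; the gripper's body (78 mm by 193 mm) begins 47 mm behind the grasp point.
Start: joints at [1.516, 0.359, 0.012, 0, -1.224, -0.288], TCP at [0.227, 0.636, 0.227] pointing down, gripper open.
Joint ranges: [-3.07, 3.07], [-1.43, 2.12], [-1.02, 1.25], [-3.03, 1.67], [-3.05, -0], [-3.03, 3.03]. Speed limits (rad/s): [2.39, 2.39, 3.01, 3.14, 3.14, 3.14].

### API

Orientations are given as a unit quaternion [w, x, y, z].
In Python, from bench import env gives the robot as it stands.
- The arm moves only by the tool move_arm, never from a script. Its argument "motion" is a list of rows, each an object with "hand": the opening, from -1 (shut) to 1 (fully open); "translation": the shift along the tool's x, y, z in m, a list of three; "twist": the turn, a rotation vector about the tool's x, y, z in rad, a list of three. In form: [{"hand": hand, "translation": [tx, ty, tz], "twist": [rx, ry, rz]}, ...]. A call has 1 to 12 rows; each row is the pose to reach, as a shift and turn from the pose commanded when the call began, along the tool's axes at that moment; what a row does not reach only later rows make up. A row lasts 1/10 s, in which the tool goes at most 50 mm and 8.59 degrees, less where a joint would pass 70% of its speed; a pose out of reach is approached as far as the arm can. A call with a gripper value outside its range is refused whole. The fingers move at their own pace and stop on an object; "newtons" is the grip in N (left out, the last holds). Time passes only in rows, so rows that repeat a pose let the fingers close. It gives the time, the measured TCP pose, the force and the opening at its end, in the units of the state.
- env.observe(): the state, without advancing time (a new reading comes with each control period).
- env.camera(name): name is "scene" or "top" or "wrist"; returns a dict with "pixels" (480x640x3 uint8, red, green, blue), "z_map" (480x640 float32, m along the optical axis (not along the pixel's ray), 0 where there is no reading), "mtx" (3x3 intrinsics, pixels), "extrinsics" (4x4, takes a point from camera to world coordinates). Camera axes: x right, y up, looking along -z (the intrinsics and any distortion apply to the point x, -y, -z); pixel columns grow to the right and rows downward; lengths in m; the calibration is good to about 2 mm. A picture is of the moment at which its call begins.
- env.finish_job(): hands the job in, once; it reports no verdict.
Trained networks look in the newest picture that a camera, given by its name, has taken for a name from the list of things; names that differ only in an ending like _2 or _b are one class to them, and where a whole thing is asked for, a point or a joint stands for the part that bears it (a point fixed in the world has none). Each returns a list of dicts, best first, with "confidence" (0 to 1); they miss things now and then, are a little off and sometimes report something else, mostly with a low value. They report only what shows in the picture. A call takes as long as a camera call.
- env.silhouettes(camera, target): "pixels" (480x640 bool, what is visible of it) and "bbox" ([left, top, right, bottom] in pixels, round what is visible of it).
- env.place_of(camera, target): "uv" ([column, row] in pixels: a listed point, or the origin of a listed thing).
The state is a dict: "time": time; "q": joint angles; "qvel": joint speeds; "joint_torque": joint torques, N m; "eef_pos": TCP position; "tool_rot": TCP orientation; "wrist_force": force on the tool from outside, world axes, zero at the start; "torque": the same for the moment, N m; "width": finger opening in m.
Only numpy, scipy, OpenCV 4.12 (cv2) and the standard library are available. Lean on these libraries where they do the work, as an engineer would, in place of code of your own. Each camera call takes 0.05 s, during which the arm holds its last target. There are 200 camera calls.

## Working session

There is one attempt and no reset: what is moved stays moved. The work goes in short steps, Python scripts to look and compute and a tool call to move; the robot and the scene stay as the last step left them, time stands still between calls to the robot, and variables do not carry over. Pictures are saved under pics/ and viewed, about 8 in all and at most 12, crops included, and the job is handed in when it is done.

Besides the shell and the picture viewer there is one more tool, called after ">>>" as a command line: name --argument value ..., lists and objects as JSON in quotes. move_arm: Moves the arm, as the interface text tells. Its arguments: {"type":"object","properties":{"motion":{"type":"array","items":{"type":"object","properties":{"hand":{"type":"number"},"translation":{"type":"array","items":{"type":"number"}},"twist":{"type":"array","items":{"type":"number"}}}}},"newtons":{"type":"number"}},"required":["motion"]}

```bash
mkdir -p pics; cat > h.py <<'E'
import numpy as np, cv2
from bench import env
from scipy.spatial.transform import Rotation as R
def world(c,uv,z=None):
    u,v=uv; K=c["mtx"]; T=c["extrinsics"]
    if z is None:
        p=c["z_map"][max(0,int(v)-2):int(v)+3,max(0,int(u)-2):int(u)+3]; p=p[p>0]; d=np.median(p) if len(p) else 0
        return (T@[(u-K[0,2])/K[0,0]*d,-(v-K[1,2])/K[1,1]*d,-d,1])[:3]
    r=T[:3,:3]@[(u-K[0,2])/K[0,0],-(v-K[1,2])/K[1,1],-1]
    return T[:3,3]+r*(z-T[2,3])/r[2]
def proj(c,p):
    K=c["mtx"]; q=np.linalg.inv(c["extrinsics"])@[*p,1]
    return K[0,0]*q[0]/-q[2]+K[0,2], K[1,1]*-q[1]/-q[2]+K[1,2]
def save(c,n): cv2.imwrite("pics/"+n,c["pixels"][:,:,::-1])
E
python3 - <<'E'
from h import *
np.set_printoptions(precision=4,suppress=True)
s=env.observe();print(s["time"],s["eef_pos"],s["tool_rot"],s["wrist_force"],s["width"])
ims=[]
for n in ["scene","top"]:
    c=env.camera(n);ims.append(c["pixels"]);print(n,c["extrinsics"][:3].tolist(),c["mtx"][0])
    for t,z in [("basket",0),("lid_hinge",.106),("lid_plate",None),("lid_tip",None),("lip_mouth",.1115),("milk0",0),("milk_out",0),("jar",0),("glovebox",0),("soap",0)]:
        for r in env.place_of(n,t)[:4 if t=="milk0" else 2]:
            print(t,round(r["confidence"],2),np.array(r["uv"]),world(c,r["uv"]),world(c,r["uv"],z) if z is not None else "")
    save(c,n+"0.png")
E
```

```text
0.0 [0.2267 0.6352 0.2256] [-0.0006 -0.5761  0.8174 -0.0005] [-0.0271 -0.3911  0.2763] 0.08755981948969416
scene [[-0.39876354135727105, -0.7463094567891165, 0.5329257291512033, 1.1372401318063157], [0.9169592485760839, -0.31614122726114857, 0.24339363359915214, 0.30861727886175083], [-0.013167176424408567, 0.5857276834271612, 0.810400954054263, 1.024524671777512]] [530.5529   0.     306.6612]
basket 0.75 [269.2 275.9] [ 0.6176 -0.0167  0.0881] [ 0.5687 -0.0473  0.    ]
lid_hinge 0.9 [239.1 266.1] [ 0.6105 -0.0941  0.0704] [ 0.6302 -0.0791  0.106 ]
lid_plate 0.67 [217.8 260.9] [ 0.6827 -0.0861  0.1915] 
lid_plate 0.31 [431.2 367. ] [0.6744 0.3514 0.0737] 
lid_tip 0.94 [207.8 256.3] [ 0.6897 -0.1009  0.2079] 
lid_tip 0.3 [495.2 308.4] [0.4744 0.4414 0.0347] 
lip_mouth 0.73 [280.1 224.7] [ 0.5015 -0.0445  0.1126] [ 0.5007 -0.0449  0.1115]
lip_mouth 0.22 [249.2 275.2] [ 0.6427 -0.0488  0.1071] [ 0.6451 -0.0471  0.1115]
milk0 0.95 [256.1 252.3] [ 0.5368 -0.0943  0.0266] [ 0.5208 -0.1051  0.    ]
milk0 0.91 [274.2 295.3] [0.6524 0.0111 0.0808] [ 0.6109 -0.0144  0.    ]
milk0 0.84 [247.9 2
[... 1148 characters left out ...]
 0.0022] 
lip_mouth 0.88 [351.8 244.9] [ 0.5107 -0.0384  0.1162] [ 0.5115 -0.0387  0.1115]
milk0 0.87 [342.6 211.7] [ 0.5979 -0.0175  0.088 ] [ 0.6198 -0.0215  0.    ]
milk0 0.68 [380.  248.2] [ 0.5082 -0.1083  0.0898] [ 0.5231 -0.1201  0.    ]
milk0 0.64 [369.2 225.2] [ 0.5701 -0.0851  0.0648] [ 0.5842 -0.0921  0.    ]
milk_out 0.83 [481.9 276.5] [ 0.4487 -0.3672  0.0433] [ 0.4532 -0.3828  0.    ]
milk_out 0.53 [481.1 201.2] [ 0.6466 -0.3805  0.0286] [ 0.6546 -0.391   0.    ]
jar 0.57 [483.7 201.6] [ 0.6415 -0.3817  0.0433] [ 0.6536 -0.3978  0.    ]
glovebox 0.97 [203.1 201.1] [0.6223 0.3302 0.0773] [0.6431 0.3517 0.    ]
soap 0.95 [161.9 275.4] [0.4349 0.4167 0.0801] [0.4426 0.4455 0.    ]
```

```bash
python3 - <<'E'
import cv2,numpy as np
a=cv2.resize(cv2.imread("pics/top0.png")[130:290,280:480],(800,640))[:, :]
b=cv2.resize(cv2.imread("pics/scene0.png")[190:340,170:370],(800,600))
cv2.imwrite("pics/a.png",cv2.resize(a,(750,600)));cv2.imwrite("pics/b.png",b)
E
```

```text
(no output)
```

View pics/a.png

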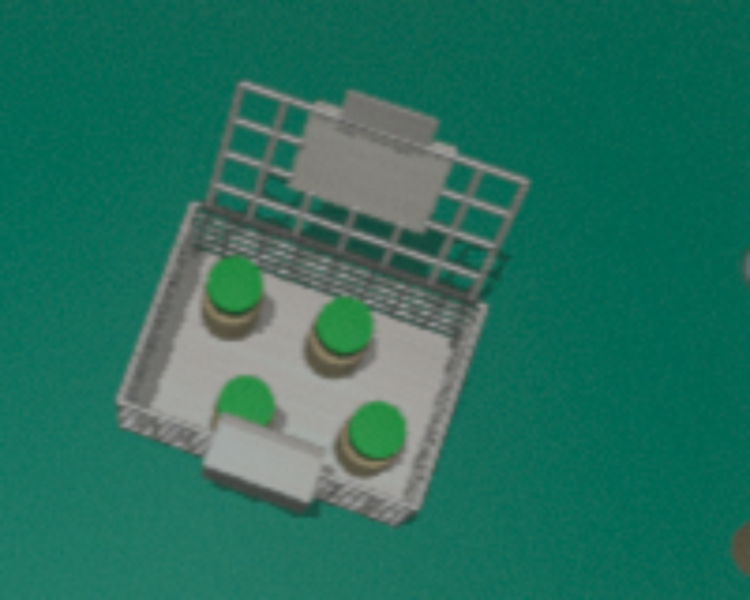

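View pics/b.png

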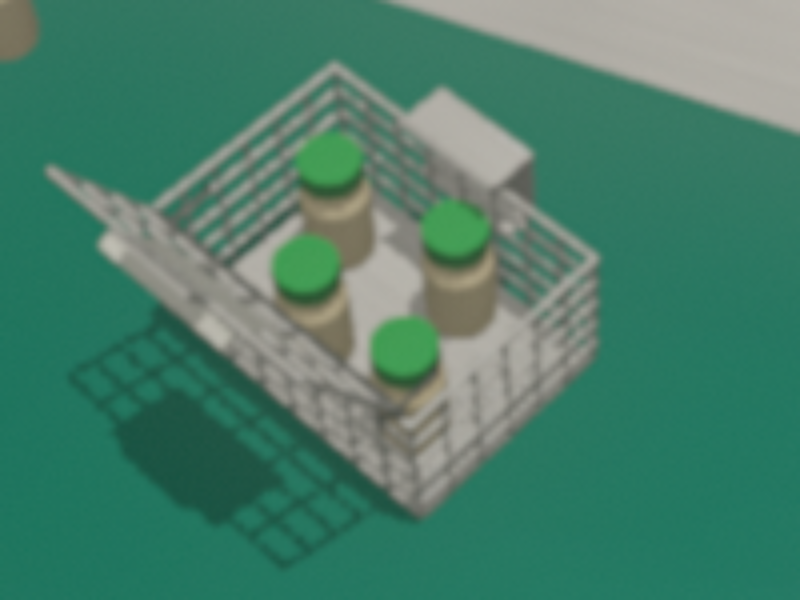

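Top crop: the lid leans away from the robot, over the far side (hinge line from about (205,208) to (475,300)). The lip is at (265,460), nearest the robot. The scene crop agrees, so I'll push from the far side towards the robot.

```bash
cat >> h.py <<'E'
def rel(targets,yaw=None):
    """tool-frame shift (and yaw twist) from the present pose to world targets"""
    s=env.observe(); w,x,y,z=s["tool_rot"]; r=R.from_quat([x,y,z,w])
    print("t",s["time"],"pos",s["eef_pos"].round(4) if hasattr(s["eef_pos"],"round") else s["eef_pos"],"F",np.round(s["wrist_force"],2)); print("toolx",r.as_matrix()[:,0].round(3),"z",r.as_matrix()[:,2].round(3))
    for t in targets: print(np.round(t,4),"->",np.round(r.inv().apply(np.array(t)-s["eef_pos"]),4))
    return r
E
python3 - <<'E'
from h import *
np.set_printoptions(precision=4,suppress=True)
c=env.camera("top");
P=[(193,208),(487,305),(412,515),(122,403)]
W=np.array([world(c,(280+u/3.75,130+v/3.75),.102)[:2] for u,v in P]);print(W)
ctr=W.mean(0); e=(W[2]+W[3]-W[0]-W[1]); f=W[0]+W[3]-W[1]-W[2]
print("ctr",ctr,"yaw from x",np.arctan2(e[1],e[0]),"from y",np.arctan2(-f[0],f[1])+0, "lens",np.linalg.norm(e)/2,np.linalg.norm(f)/2)
# minAreaRect of basket + lid mask cloud
m=env.silhouettes("top","basket")[0]; print(m["confidence"],m["bbox"])
v,u=np.where(m["pixels"]); d=c["z_map"][v,u]; K=c["mtx"]
p=np.c_[(u-K[0,2])/K[0,0]*d,-(v-K[1,2])/K[1,1]*d,-d]@c["extrinsics"][:3,:3].T+c["extrinsics"][:3,3]
p=p[d>0]
rim=p[(p[:,2]>.085)&(p[:,2]<.11)]; print(len(p),len(rim),cv2.minAreaRect((rim[:,:2]*1000).astype(np.float32)))
lip=p[(abs(p[:,2]-.115)<.004)];print("lip",len(lip),np.median(lip,0))
yaw=np.arctan2(e[1],e[0]); b=np.array([np.cos(yaw),np.sin(yaw)])
for n,h in [("ctr-70",ctr-.07*b)]: print("hinge est",h)
l=env.silhouettes("top","lid_plate")[:1]
for m in l:
    v,u=np.where(m["pixels"]); d=c["z_map"][v,u]
    q=np.c_[(u-K[0,2])/K[0,0]*d,-(v-K[1,2])/K[1,1]*d,-d]@c["extrinsics"][:3,:3].T+c["extrinsics"][:3,3]
    q=q[q[:,2]>.1]; h=np.array([.632,-.087]); bb=(q[:,:2]-h)@b
    print(m["confidence"],len(q),"slope",np.polyfit(q[:,2],bb,1),"lid pts max",q[:,2].max())
    print("lid ang",np.pi/2-np.arctan(np.polyfit(q[:,2],bb,1)[0]))
print(proj(c,[.632,-.087,.106]))
rel([[.4,.4,.33],[.74,-.126,.33]])
E
```

```text
[[ 0.6602  0.0109]
 [ 0.5979 -0.1798]
 [ 0.4607 -0.1296]
 [ 0.5297  0.0548]]
ctr [ 0.5621 -0.0609] yaw from x 2.8036460686792632 from y -0.33643702066787506 lens 0.1418771554993563 0.19876544002123217
0.73 [311.7, 155.4, 408.4, 269.8]
5491 492 ((558.4303588867188, -58.578765869140625), (203.9510040283203, 170.79100036621094), 70.65341186523438)
lip 466 [ 0.4963 -0.0388  0.1152]
hinge est [ 0.6282 -0.0841]
0.56 1331 slope [ 0.1008 -0.0524] lid pts max 1.153232950773396
lid ang 1.4703835447685554
(np.float64(371.66085559462806), np.float64(196.73002992980963))
t 1.25 pos [0.2269 0.6357 0.2266] F [ 0.22 -0.1   0.62]
toolx [-0.336 -0.942  0.   ] z [ 0. -0. -1.]
[0.4  0.4  0.33] -> [ 0.1638 -0.2423 -0.1034]
[ 0.74  -0.126  0.33 ] -> [ 0.5449 -0.7393 -0.1034]
```

>>> move_arm --motion '[{"hand": -1, "translation": [0, 0, -0.05], "twist": [0, 0, 0]}, {"hand": -1, "translation": [0.01, -0.01, -0.1], "twist": [0, 0, 0]}, {"hand": -1, "translation": [0.54, -0.732, -0.1], "twist": [0, 0, 0]}, {"hand": -1, "translation": [0.54, -0.732, -0.1], "twist": [0, 0, 0]}, {"hand": -1, "translation": [0.54, -0.732, -0.1], "twist": [0, 0, 0]}, {"hand": -1, "translation": [0.54, -0.732, -0.1], "twist": [0, 0, 0]}, {"hand": -1, "translation": [0.54, -0.732, -0.1], "twist": [0, 0, 0]}, {"hand": -1, "translation": [0.54, -0.732, -0.1], "twist": [0, 0, 0]}, {"hand": -1, "translation": [0.54, -0.732, -0.1], "twist": [0, 0, 0]}, {"hand": -1, "translation": [0.54, -0.732, -0.1], "twist": [0, 0, 0]}, {"hand": -1, "translation": [0.54, -0.732, -0.1], "twist": [0, 0, 0]}, {"hand": -1, "translation": [0.54, -0.732, -0.1], "twist": [0, 0, 0]}]'

```text
time: 2.45
eef_pos: [0.5136, 0.2074, 0.3262]
tool_rot: [0.001, -0.576, 0.817, 0.0]
wrist_force: [1.1, 1.0, -0.5]
width: 0.0012
```

```bash
python3 - <<'E'
from h import *
rel([[.734,-.121,.32],[.734,-.121,.18]])
E
```

```text
t 2.45 pos [0.5136 0.2074 0.3262] F [ 1.14  0.97 -0.5 ]
toolx [-0.336 -0.942 -0.001] z [ 0.001  0.001 -1.   ]
[ 0.734 -0.121  0.32 ] -> [ 0.2353 -0.3179  0.0062]
[ 0.734 -0.121  0.18 ] -> [ 0.2355 -0.3178  0.1462]
```

>>> move_arm --motion '[{"hand": -1, "translation": [0.235, -0.318, 0], "twist": [0, 0, 0]}, {"hand": -1, "translation": [0.235, -0.318, 0], "twist": [0, 0, 0]}, {"hand": -1, "translation": [0.235, -0.318, 0], "twist": [0, 0, 0]}, {"hand": -1, "translation": [0.235, -0.318, 0], "twist": [0, 0, 0]}, {"hand": -1, "translation": [0.235, -0.318, 0], "twist": [0, 0, 0]}, {"hand": -1, "translation": [0.235, -0.318, 0], "twist": [0, 0, 0]}, {"hand": -1, "translation": [0.235, -0.318, 0], "twist": [0, 0, 0]}, {"hand": -1, "translation": [0.235, -0.318, 0], "twist": [0, 0, 0]}, {"hand": -1, "translation": [0.235, -0.318, 0], "twist": [0, 0, 0]}, {"hand": -1, "translation": [0.235, -0.318, 0.04], "twist": [0, 0, 0]}, {"hand": -1, "translation": [0.235, -0.318, 0.07], "twist": [0, 0, 0]}, {"hand": -1, "translation": [0.235, -0.318, 0.07], "twist": [0, 0, 0]}]'

```text
time: 3.65
eef_pos: [0.7309, -0.1184, 0.2503]
tool_rot: [-0.003, -0.576, 0.817, 0.003]
wrist_force: [0.1, -0.6, -0.6]
width: 0.0004
```

```bash
python3 - <<'E'
from h import *
c=env.camera("scene"); cv2.imwrite("pics/c.png",cv2.resize(c["pixels"][100:340,90:410,::-1],(800,600)))
h=np.array([.630,-.085,0]); b=np.array([-.944,.330,0])
T=[]
for th in np.radians([120,105,90,75,60,45,30,20,10,4,0]):
    s=.072; F=min(s*np.cos(th)-.0035*np.sin(th), .098*np.cos(th)-.0145*np.sin(th)); z=.106+s*np.sin(th)+.0035*np.cos(th)
    T.append(h+(F-.0095)*b+[0,0,z])
rel(T)
E
```

```text
t 3.7 pos [ 0.7322 -0.1188  0.2538] F [ 0.24 -0.02  0.48]
toolx [-0.336 -0.942  0.002] z [-0.004 -0.    -1.   ]
[ 0.6971 -0.1084  0.1666] -> [0.0019 0.0362 0.0874]
[ 0.6761 -0.1011  0.1746] -> [0.0021 0.0584 0.0794]
[ 0.6527 -0.0929  0.178 ] -> [0.0022 0.0833 0.0762]
[ 0.6282 -0.0844  0.1765] -> [0.0024 0.1091 0.0778]
[ 0.6078 -0.0773  0.1701] -> [0.0025 0.1307 0.0843]
[ 0.5932 -0.0722  0.1594] -> [0.0026 0.1462 0.095 ]
[ 0.5818 -0.0681  0.145 ] -> [0.0027 0.1583 0.1094]
[ 0.5762 -0.0662  0.1339] -> [0.0027 0.1641 0.1206]
[ 0.5726 -0.0649  0.1219] -> [0.0027 0.1679 0.1326]
[ 0.5714 -0.0645  0.1145] -> [0.0027 0.1691 0.14  ]
[ 0.571  -0.0644  0.1095] -> [0.0027 0.1695 0.145 ]
```

View pics/c.png

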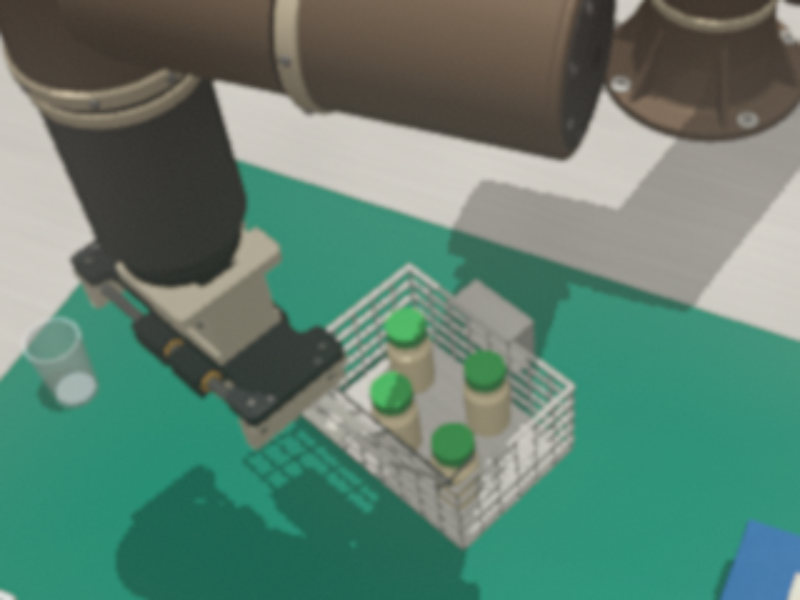

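The gripper (about (230,370)) is behind the lid at about (390,450), and nothing is touching. I'll lower and start pushing.

>>> move_arm --motion '[{"hand": -1, "translation": [0.002, 0, 0.04], "twist": [0, 0, 0]}, {"hand": -1, "translation": [0.002, 0, 0.076], "twist": [0, 0, 0]}, {"hand": -1, "translation": [0.002, 0.015, 0.076], "twist": [0, 0, 0]}, {"hand": -1, "translation": [0.002, 0.03, 0.076], "twist": [0, 0, 0]}, {"hand": -1, "translation": [0.002, 0.045, 0.076], "twist": [0, 0, 0]}, {"hand": -1, "translation": [0.002, 0.058, 0.076], "twist": [0, 0, 0]}, {"hand": -1, "translation": [0.002, 0.07, 0.076], "twist": [0, 0, 0]}, {"hand": -1, "translation": [0.002, 0.083, 0.076], "twist": [0, 0, 0]}, {"hand": -1, "translation": [0.002, 0.083, 0.076], "twist": [0, 0, 0]}]'

```text
time: 4.6
eef_pos: [0.6543, -0.0923, 0.1821]
tool_rot: [0.001, -0.577, 0.817, -0.001]
wrist_force: [0.2, 0.3, -0.9]
width: 0.0002
```

```bash
python3 - <<'E'
from h import *
c=env.camera("scene"); cv2.imwrite("pics/d.png",cv2.resize(c["pixels"][150:340,150:403,::-1],(800,600)))
h=np.array([.630,-.085,0]); b=np.array([-.944,.330,0])
T=[]
for th in np.radians([90,75,60,45,30,20,10,4,0]):
    s=.072; F=min(s*np.cos(th)-.0035*np.sin(th), .098*np.cos(th)-.0145*np.sin(th)); z=.106+s*np.sin(th)+.0035*np.cos(th)
    T.append(h+(F-.0095)*b+[0,0,z])
rel(T)
E
```

```text
t 4.65 pos [ 0.6548 -0.0925  0.1816] F [-0.44  0.43  0.29]
toolx [-0.335 -0.942 -0.001] z [ 0.002  0.    -1.   ]
[ 0.6527 -0.0929  0.178 ] -> [0.0011 0.0019 0.0036]
[ 0.6282 -0.0844  0.1765] -> [0.0012 0.0278 0.0051]
[ 0.6078 -0.0773  0.1701] -> [0.0014 0.0494 0.0114]
[ 0.5932 -0.0722  0.1594] -> [0.0015 0.0649 0.0221]
[ 0.5818 -0.0681  0.145 ] -> [0.0015 0.0771 0.0365]
[ 0.5762 -0.0662  0.1339] -> [0.0016 0.083  0.0476]
[ 0.5726 -0.0649  0.1219] -> [0.0016 0.0868 0.0595]
[ 0.5714 -0.0645  0.1145] -> [0.0016 0.0881 0.0669]
[ 0.571  -0.0644  0.1095] -> [0.0016 0.0886 0.072 ]
```

View pics/d.png

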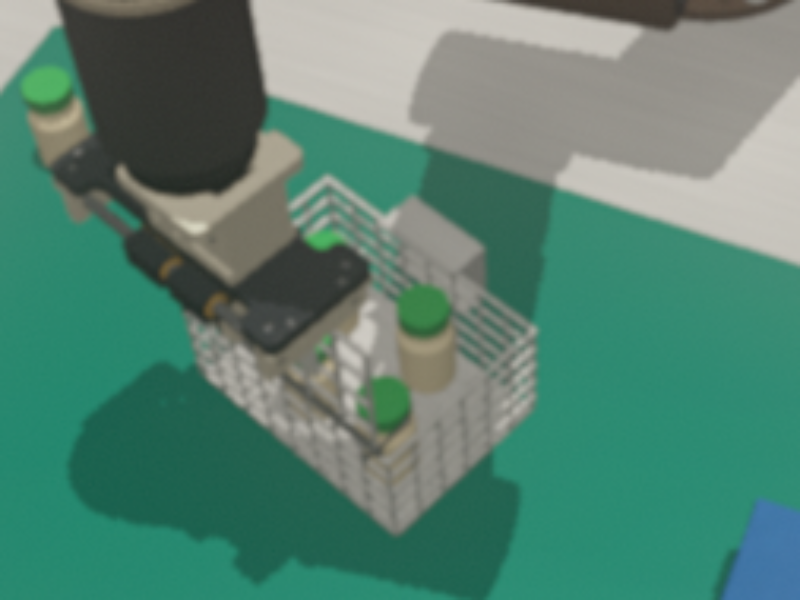

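The lid's side rail, (360,350) to (380,450), is now near upright. I'll fold it on over and down.

>>> move_arm --motion '[{"hand": -1, "translation": [0.001, 0.014, 0.004], "twist": [0, 0, 0]}, {"hand": -1, "translation": [0.001, 0.028, 0.005], "twist": [0, 0, 0]}, {"hand": -1, "translation": [0.001, 0.04, 0.008], "twist": [0, 0, 0]}, {"hand": -1, "translation": [0.001, 0.05, 0.012], "twist": [0, 0, 0]}, {"hand": -1, "translation": [0.001, 0.058, 0.017], "twist": [0, 0, 0]}, {"hand": -1, "translation": [0.001, 0.065, 0.023], "twist": [0, 0, 0]}, {"hand": -1, "translation": [0.001, 0.072, 0.03], "twist": [0, 0, 0]}, {"hand": -1, "translation": [0.001, 0.078, 0.038], "twist": [0, 0, 0]}, {"hand": -1, "translation": [0.001, 0.083, 0.048], "twist": [0, 0, 0]}, {"hand": -1, "translation": [0.001, 0.086, 0.057], "twist": [0, 0, 0]}, {"hand": -1, "translation": [0.001, 0.088, 0.064], "twist": [0, 0, 0]}, {"hand": -1, "translation": [0.001, 0.088, 0.064], "twist": [0, 0, 0]}]'

```text
time: 5.85
eef_pos: [0.5703, -0.0642, 0.1143]
tool_rot: [-0.001, -0.576, 0.817, 0.001]
wrist_force: [-0.3, 0.8, 1.0]
width: 0.0006
```

```bash
python3 - <<'E'
from h import *
c=env.camera("scene"); cv2.imwrite("pics/e.png",cv2.resize(c["pixels"][190:340,170:370,::-1],(800,600)))
for n in ["scene","top"]:
    c=env.camera(n)
    for t in ["lid_hinge","lid_plate","lid_tip"]:
        for r in env.place_of(n,t)[:1]: print(n,t,r["confidence"],world(c,r["uv"]),world(c,r["uv"],.108))
rel([[.571,-.0644,.1095]])
E
```

```text
scene lid_hinge 0.56 [ 0.63150887 -0.08129448  0.10541745] [ 0.6329299  -0.08019889  0.108     ]
scene lid_plate 0.66 [ 0.61742454 -0.00696337  0.22126843] [ 0.54412453 -0.0514639   0.108     ]
top lid_plate 0.93 [ 0.54942356 -0.05225549  0.11985359] [ 0.55191115 -0.05321178  0.108     ]
top lid_tip 0.56 [ 0.5080384  -0.03210438  0.11579792] [ 0.5093574  -0.03257955  0.108     ]
t 6.3 pos [ 0.5712 -0.0644  0.1158] F [-1.11 -0.42  1.36]
toolx [-0.336 -0.942  0.   ] z [-0. -0. -1.]
[ 0.571  -0.0644  0.1095] -> [0.0001 0.0002 0.0063]
```

View pics/e.png

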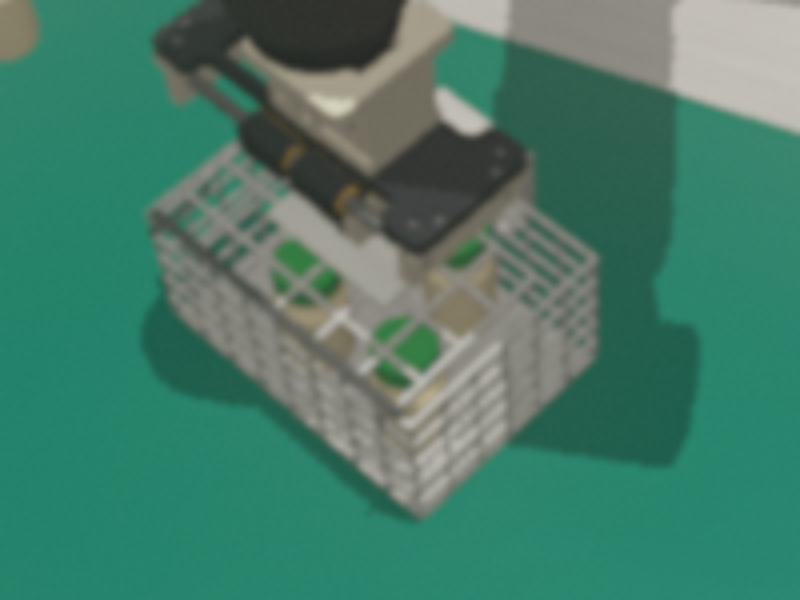

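The lid is nearly flat over the bottles, with the fingers on its plate at about (410,270). I'll ease it down to the stop.

>>> move_arm --motion '[{"hand": -1, "translation": [0, 0, 0.002], "twist": [0, 0, 0]}, {"hand": -1, "translation": [0, 0, 0.004], "twist": [0, 0, 0]}, {"hand": -1, "translation": [0, 0, 0.006], "twist": [0, 0, 0]}, {"hand": -1, "translation": [0, 0, 0.006], "twist": [0, 0, 0]}]'

```text
time: 6.7
eef_pos: [0.571, -0.0643, 0.1097]
tool_rot: [-0.0, -0.576, 0.817, 0.0]
wrist_force: [-2.9, 0.9, 3.8]
width: 0.0002
```

>>> move_arm --motion '[{"hand": -1, "translation": [0, 0, 0.001], "twist": [0, 0, 0]}, {"hand": -1, "translation": [0, 0, 0.002], "twist": [0, 0, 0]}, {"hand": -1, "translation": [0, 0, 0.002], "twist": [0, 0, 0]}]'

```text
time: 7.0
eef_pos: [0.5711, -0.0643, 0.1092]
tool_rot: [-0.0, -0.576, 0.817, -0.0]
wrist_force: [-8.0, 2.9, 16.1]
width: 0.0005
```

>>> move_arm --motion '[{"hand": -1, "translation": [0, 0.002, -0.001], "twist": [0, 0, 0]}, {"hand": -1, "translation": [0, 0.006, -0.001], "twist": [0, 0, 0]}, {"hand": -1, "translation": [0, 0.01, -0.001], "twist": [0, 0, 0]}, {"hand": -1, "translation": [0, 0.014, -0.001], "twist": [0, 0, 0]}, {"hand": -1, "translation": [0, 0.018, -0.001], "twist": [0, 0, 0]}, {"hand": -1, "translation": [0, 0.018, -0.001], "twist": [0, 0, 0]}]'

```text
time: 7.6
eef_pos: [0.5553, -0.0579, 0.1095]
tool_rot: [0.001, -0.576, 0.817, -0.001]
wrist_force: [1.5, 0.5, 6.9]
width: 0.0006
```

```bash
python3 - <<'E'
from h import *
for n in ["scene","top"]:
    c=env.camera(n)
    for t in ["lid_hinge","lid_plate","lid_tip"]:
        for r in env.place_of(n,t)[:1]: print(n,t,r["confidence"],world(c,r["uv"]),world(c,r["uv"],.108))
    if n=="top": cv2.imwrite("pics/f.png",cv2.resize(c["pixels"][150:290,290:430,::-1],(600,600)))
rel([[.571,-.0644,.1095]])
E
```

```text
scene lid_hinge 0.75 [ 0.62100396 -0.08530796  0.10266827] [ 0.62398971 -0.08302962  0.108     ]
scene lid_plate 0.67 [ 0.59933367 -0.0212719   0.18994316] [ 0.54651947 -0.05366198  0.108     ]
top lid_plate 0.63 [ 0.51047285 -0.03586041  0.11590213] [ 0.51182816 -0.03637059  0.108     ]
top lid_tip 0.98 [ 0.51217807 -0.04074601  0.11339624] [ 0.51311021 -0.04111892  0.108     ]
t 8.0 pos [ 0.5553 -0.0579  0.1095] F [ 1.   -0.23  7.35]
toolx [-0.336 -0.942 -0.001] z [ 0.002  0.    -1.   ]
[ 0.571  -0.0644  0.1095] -> [ 0.0008 -0.0169  0.    ]
```

View pics/f.png

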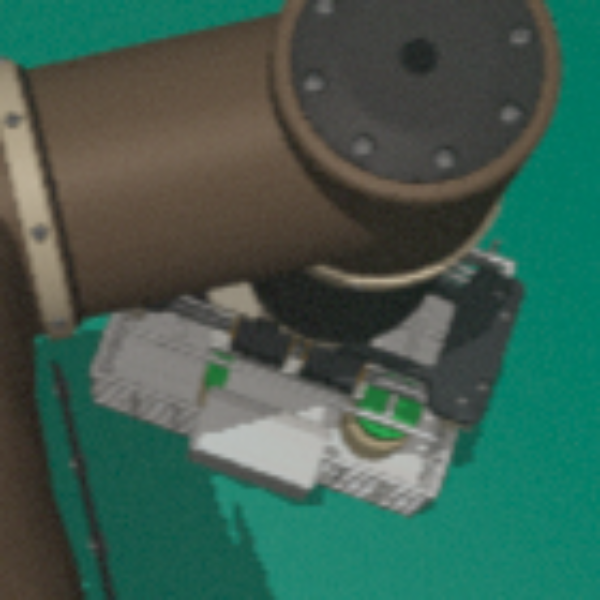

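The lid is still flat under the fingers (7 N pressing), and its front edge is level with the lip mouth at about (265,400). I'll slide on in stages.

>>> move_arm --motion '[{"hand": -1, "translation": [0, 0.003, 0], "twist": [0, 0, 0]}, {"hand": -1, "translation": [0, 0.006, 0], "twist": [0, 0, 0]}, {"hand": -1, "translation": [0, 0.009, 0], "twist": [0, 0, 0]}, {"hand": -1, "translation": [0, 0.012, 0], "twist": [0, 0, 0]}, {"hand": -1, "translation": [0, 0.015, 0], "twist": [0, 0, 0]}, {"hand": -1, "translation": [0, 0.015, 0], "twist": [0, 0, 0]}]'

```text
time: 8.6
eef_pos: [0.5412, -0.053, 0.1095]
tool_rot: [0.001, -0.576, 0.817, -0.001]
wrist_force: [1.8, -0.6, 6.1]
width: 0.0008
```

>>> move_arm --motion '[{"hand": -1, "translation": [0, 0.003, 0], "twist": [0, 0, 0]}, {"hand": -1, "translation": [0, 0.006, 0], "twist": [0, 0, 0]}, {"hand": -1, "translation": [0, 0.008, 0], "twist": [0, 0, 0]}, {"hand": -1, "translation": [0, 0.01, 0], "twist": [0, 0, 0]}, {"hand": -1, "translation": [0, 0.01, 0], "twist": [0, 0, 0]}]'

```text
time: 9.1
eef_pos: [0.5321, -0.0496, 0.1095]
tool_rot: [0.001, -0.576, 0.817, -0.001]
wrist_force: [3.9, -1.0, 5.6]
width: 0.0006
```

>>> move_arm --motion '[{"hand": -1, "translation": [0, 0.002, 0], "twist": [0, 0, 0]}, {"hand": -1, "translation": [0, 0.004, 0], "twist": [0, 0, 0]}, {"hand": -1, "translation": [0, 0.005, 0], "twist": [0, 0, 0]}, {"hand": -1, "translation": [0, 0.005, 0], "twist": [0, 0, 0]}]'

```text
time: 9.5
eef_pos: [0.5275, -0.0479, 0.1095]
tool_rot: [0.001, -0.576, 0.817, -0.001]
wrist_force: [3.2, -0.8, 6.3]
width: 0.0005
```

```bash
python3 - <<'E'
from h import *
for n in ["scene","top"]:
    c=env.camera(n)
    for t in ["lid_hinge","lid_tip"]:
        for r in env.place_of(n,t)[:1]:
            p=world(c,r["uv"],.106); print(n,t,r["confidence"],p,"b",(p-[.63,-.085,0])@[-.944,.33,0])
rel([])
E
```

```text
scene lid_hinge 0.58 [ 0.60433114 -0.07622954  0.106     ] b 0.02712565451545107
t 9.8 pos [ 0.5274 -0.0479  0.1095] F [ 3.61 -0.18  6.43]
toolx [-0.335 -0.942 -0.001] z [ 0.003  0.    -1.   ]
```

Near the stop; advance a little until the force rises.

>>> move_arm --motion '[{"hand": -1, "translation": [0, 0.001, 0], "twist": [0, 0, 0]}, {"hand": -1, "translation": [0, 0.002, 0], "twist": [0, 0, 0]}, {"hand": -1, "translation": [0, 0.002, 0], "twist": [0, 0, 0]}]'

```text
time: 10.1
eef_pos: [0.5271, -0.0475, 0.1097]
tool_rot: [0.002, -0.577, 0.817, -0.002]
wrist_force: [9.3, -4.9, 0.3]
width: 0.0004
```

>>> move_arm --motion '[{"hand": -1, "translation": [0, 0.001, 0], "twist": [0, 0, 0]}, {"hand": -1, "translation": [0, 0.0015, 0], "twist": [0, 0, 0]}, {"hand": -1, "translation": [0, 0.0015, 0], "twist": [0, 0, 0]}]'

```text
time: 10.4
eef_pos: [0.5271, -0.0473, 0.1101]
tool_rot: [0.003, -0.577, 0.817, -0.003]
wrist_force: [13.6, -8.6, -0.5]
width: 0.0003
```

Firm stop. Back off the rib and lift clear.

>>> move_arm --motion '[{"hand": -1, "translation": [0, -0.003, 0], "twist": [0, 0, 0]}, {"hand": -1, "translation": [0, -0.005, -0.004], "twist": [0, 0, 0]}, {"hand": -1, "translation": [0, -0.006, -0.015], "twist": [0, 0, 0]}, {"hand": -1, "translation": [0, -0.006, -0.06], "twist": [0, 0, 0]}, {"hand": -1, "translation": [0, -0.006, -0.11], "twist": [0, 0, 0]}, {"hand": -1, "translation": [0, -0.006, -0.16], "twist": [0, 0, 0]}, {"hand": -1, "translation": [-0.05, -0.006, -0.16], "twist": [0, 0, 0]}, {"hand": -1, "translation": [-0.1, -0.006, -0.16], "twist": [0, 0, 0]}, {"hand": -1, "translation": [-0.15, -0.006, -0.16], "twist": [0, 0, 0]}, {"hand": -1, "translation": [-0.2, -0.006, -0.16], "twist": [0, 0, 0]}, {"hand": -1, "translation": [-0.25, -0.006, -0.16], "twist": [0, 0, 0]}, {"hand": -1, "translation": [-0.25, -0.006, -0.16], "twist": [0, 0, 0]}]'

```text
time: 11.6
eef_pos: [0.6124, 0.1909, 0.267]
tool_rot: [-0.002, -0.578, 0.816, 0.0]
wrist_force: [0.1, -0.7, -0.6]
width: 0.0004
```

```bash
python3 - <<'E'
from h import *
I=[]
for n in ["scene","top"]:
    c=env.camera(n)
    for t,z in [("lid_hinge",.106),("lid_plate",.1095),("lid_tip",.1075),("lip_mouth",.1115)]:
        for r in env.place_of(n,t)[:1]:
            p=world(c,r["uv"],z); print(n,t,r["confidence"],p,world(c,r["uv"]),"b",(p-[.63,-.085,0])@[-.944,.33,0])
    I.append(cv2.resize(c["pixels"][190:340,170:370] if n=="scene" else c["pixels"][150:290,290:430],(400,300) if n=="scene" else (400,400)))
I[0]=cv2.copyMakeBorder(I[0],0,100,0,0,cv2.BORDER_CONSTANT)
cv2.imwrite("pics/g.png",np.hstack(I)[:,:,::-1]);rel([])
E
```

```text
scene lid_hinge 0.73 [ 0.61132519 -0.08020619  0.106     ] [ 0.60261434 -0.08664636  0.09078627] b 0.019210976519658234
scene lid_plate 0.72 [ 0.52695575 -0.0442242   0.1095    ] [ 0.52794579 -0.0436518   0.11098441] b 0.11072978122410397
scene lid_tip 0.95 [ 0.48926336 -0.03467065  0.1075    ] [ 0.49268387 -0.03285852  0.11234075] b 0.14946407677869433
scene lip_mouth 0.76 [ 0.50024289 -0.03520662  0.1115    ] [ 0.50054087 -0.03504578  0.11192711] b 0.13892253004386138
top lid_hinge 0.29 [0.43167446 0.41227072 0.106     ] [0.37344584 0.18834842 0.72122705] b 0.3513186491488375
top lid_plate 0.85 [ 0.53202756 -0.04643763  0.1095    ] [ 0.5315211  -0.04624073  0.11215007] b 0.10521156895534928
top lid_tip 0.71 [ 0.49414971 -0.03812649  0.1075    ] [ 0.49308664 -0.03767098  0.11437962] b 0.14371093081543254
top lip_mouth 0.86 [ 0.50412476 -0.04208309  0.1115    ] [ 0.50332776 -0.04174307  0.11633928] b 0.13298880595767035
t 12.1 pos [0.6123 0.1856 0.2692] F [-0.02 -0.12 -0.29]
toolx [-0.337 -0.941 -0.   ] z [ 0.  0. -1.]
```

View pics/g.png

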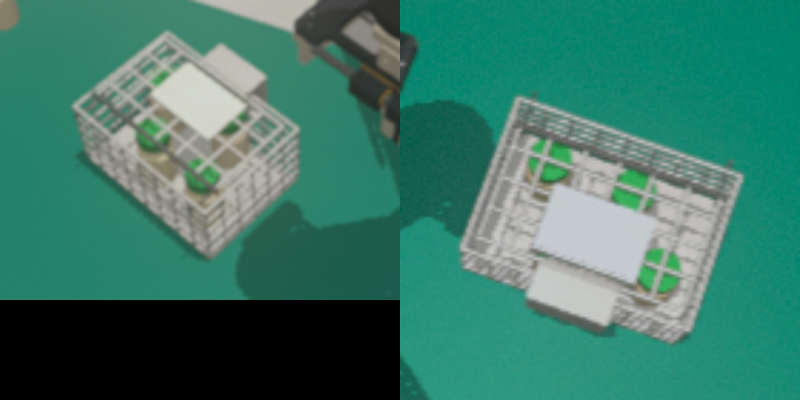

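Both views show the lid flat and staying down with nothing touching it, and its plate (595,230) up against the lip (570,290). The networks put the tip only about 10.7 mm under, so I'll measure the slide from the plate's edges.

```bash
python3 - <<'E'
from h import *
c=env.camera("top"); g=c["pixels"].astype(int)
m=(g.min(2)>185).astype(np.uint8); m[:150]=0;m[290:]=0;m[:,:290]=0;m[:,430:]=0
n,l,st,ce=cv2.connectedComponentsWithStats(cv2.morphologyEx(m,cv2.MORPH_OPEN,np.ones((5,5))))
for i in range(1,n):
    if st[i,4]<150: continue
    v,u=np.where(l==i); z=.1095
    p=np.array([world(c,(a,b),z) for a,b in zip(u,v)]); q=(p-[.63,-.085,0])
    B=q@[-.944,.33,0]; Y=q@[-.33,-.944,0]
    print(st[i],"b",np.percentile(B,[1,50,99]),"y",np.percentile(Y,[1,50,99]))
E
```

```text
[339 216  40  30 823] b [0.06233582 0.0892161  0.11632906] y [-0.04546113 -0.00231919  0.04055948]
[336 244  29  18 328] b [0.13198304 0.14560973 0.15915254] y [-0.03573976 -0.00278086  0.03066456]
```

```bash
python3 -c "
from bench import env
print(env.finish_job())"
```

```text
the job is handed in; nothing more can be done
None
```

The basket is closed: the lid lies flat, is slid home under the retaining lip, and stayed down after I let go. I handed the job in at about 12 s of the 48 s; the hand-in gives no verdict.

- **Folding:** I pushed the lid over from behind with the shut fingers. It was pressed flat before I deliberately slid it, at up to 16 N against the stop. One camera estimate put the hinge about 9 mm forward early in the slide, with the lid already flat.
- **Sliding:** I eased the press to about 7 N and pushed on the rib until it met a firm stop. The push reached about 16 N there, with downward pressure near zero in the last few millimetres. The highest force in any reading was about 18 N, against the 40 N limit.
- **Position:** Plate and lip edges measured from the top camera are 69–70 mm apart, against 70 mm expected fully home. That puts the tongue about 17 mm under the lip.
- **Disagreement:** The detection networks placed the tongue only about 10.7 mm under the lip. They were guessing at a hidden edge, and even that is above the 8 mm needed.
- **Surroundings:** The arm was clear, with no wrist force. Every contact was on the lid. The last pictures show the bottles in the basket still upright; I did not re-measure their positions or those of the things around the basket.

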